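# Set up the canteen's cruet tray

## Task

Set up the cruet tray: stand the salt shaker, the sugar pourer, the square vinegar bottle and the oblong toothpick box upright in the tray, each down on the floor of the pocket that is made for its base, and set them down gently, without dropping them. The open egg cup and the flat-lidded jam jar look alike but do not belong: leave them standing where they are.

Things in the scene. Friction and masses are not known exactly. Their poses are not given: they have to be found in the camera images.
- salt_shaker: Small round salt shaker: white porcelain cylinder, 38 mm across, with a domed steel top with small dark holes; 75 mm high overall, sides straight up to 62 mm. About 0.14 kg. Origin at the centre of its underside, z up.
- sugar_pourer: Large round sugar pourer: white porcelain cylinder, 56 mm across, straight up to 72 mm, with a conical steel top (57 mm across at its foot) and a short steel spout leaning off centre towards its x axis; 100 mm high overall. About 0.3 kg. Origin at the centre of its underside, z up.
- vinegar_bottle: Square vinegar bottle: white porcelain, 46 x 46 mm, straight up to 66 mm, then a narrow round neck with a cork; 95 mm high overall. About 0.26 kg. Origin at the centre of its underside, z up. x and y square to its sides.
- toothpick_box: Oblong toothpick box: steel, 36 mm along its x axis, 66 mm along its y axis, straight up to 64 mm, then a closed lid 2 mm larger up to 70 mm with a small black knob; 80 mm high overall. About 0.22 kg. Origin at the centre of its underside, z up.
- egg_cup: Look-alike that stays: white porcelain cylinder as wide as the salt shaker, 38 mm across and 70 mm high, but open and hollow at the top. Loose. Origin at the centre of its underside, z up.
- jam_jar: Look-alike that stays: white porcelain cylinder as wide as the sugar pourer, 56 mm across, with a flat steel lid without a spout (57 mm across); 86 mm high. Loose. Origin at the centre of its underside, z up.
- small_round_pocket: Black pocket fixed in the shallow metal cruet tray (100 x 405 mm, 12 mm rim); walls 3 mm thick, 20 mm high. Round, 54 mm inside, for the salt shaker. Origin at the centre of its underside, z up, 4 mm above the counter; its floor is 3 mm above the origin, its rim 20 mm. The four pockets stand in a row at 95 mm centres along their y axes, in any order.
- large_round_pocket: Black pocket fixed in the shallow metal cruet tray (100 x 405 mm, 12 mm rim); walls 3 mm thick, 20 mm high. Round, 72 mm inside, for the sugar pourer. Origin at the centre of its underside, z up, 4 mm above the counter; its floor is 3 mm above the origin, its rim 20 mm. The four pockets stand in a row at 95 mm centres along their y axes, in any order.
- square_pocket: Black pocket fixed in the shallow metal cruet tray (100 x 405 mm, 12 mm rim); walls 3 mm thick, 20 mm high. Square, 62 x 62 mm inside, for the vinegar bottle; x and y square to its walls. Origin at the centre of its underside, z up, 4 mm above the counter; its floor is 3 mm above the origin, its rim 20 mm. The four pockets stand in a row at 95 mm centres along their y axes, in any order.
- oblong_pocket: Black pocket fixed in the shallow metal cruet tray (100 x 405 mm, 12 mm rim); walls 3 mm thick, 20 mm high. Oblong, 52 mm inside along its x axis and 82 mm along its y axis, for the toothpick box. Origin at the centre of its underside, z up, 4 mm above the counter; its floor is 3 mm above the origin, its rim 20 mm. The four pockets stand in a row at 95 mm centres along their y axes, in any order.
Not all that is in view belongs to the job. Leave any green or purple look-alike of the jam_jar alone. Leave any orange look-alike of the vinegar_bottle alone.

How it is judged:
By the outcome, as a careful person would: the job done as asked, in the order asked, and still so for the second after the job is handed in, with the robot touching nothing.
It also fails if it takes over 112 s, if anything falls off the work surface, if the arm or the gripper's body presses on something with over 40 N, if the wrist force passes 120 N, or if a joint passes its speed limit or range.

## Robot

A 6-joint arm with a two-finger parallel gripper is mounted at the origin on the work surface. World frame = base frame: x ahead of the robot, y to its left, z up, the work surface at z = 0. Lengths are in mm, angles in degrees, forces in N, time in s.
With the tool pointing down it reaches from about 350 to 775 mm from the base axis. Payload 7.3 kg.
Tool frame: the origin (TCP) lies midway between the tips of the shut fingers; the grasp point (between the pads) lies 19 mm behind it (grasp_offset is the distance from the TCP to the grasp point, in mm); z points along the fingers, y is the line along which they close (so a half turn about z gives the same grasp; the last joint's range is limited). The gripper opens to 92 mm and grips with 3 to 60 N. Pads are 19 mm wide; open, the fingers measure 130 mm over their backs; the gripper's body (75 mm by 190 mm) begins 47 mm behind the grasp point.
Start: joints at [-78.438, 19.595, 87.324, -0, 73.075, -8.365], TCP at [178.959, -493.577, 226.741] pointing down, gripper open.
Joint ranges: [-145.02, 145.02], [-44.19, 115.74], [2.07, 154.8], [-57.11, 237.11], [16.16, 152.29], [-177.93, 177.93]. Speed limits (degrees/s): [147.25, 147.25, 180, 180, 180, 180].

## Interface

Orientations are given as [roll, pitch, yaw] about the fixed x, y, z axes, in that order (R = Rz(yaw) Ry(pitch) Rx(roll)).
In Python, from plant import reach, line_to, movej, command_gripper, hold, inverse_kinematics, capture, IKError, job_done, get_time, get_joints, get_qvel, get_joint_torque, get_ee_pos, get_tcp_rot, get_ft_force, get_wrist_torque, get_gripper_width, get_finger_force, grasp_offset gives the robot as it stands. Calls block until the motion is done:
- reach(position, orientation): joint-space move of the TCP to a pose.
- line_to(position, vel=150, ori=None, force_limit=None): straight line of the TCP; ori=None keeps the orientation; vel is the mean speed in mm/s. With force_limit (N) it stops when the force on the tool has changed by that much, and returns True; else False.
- movej(angles): joint-space move.
- command_gripper(opening, grasp_force=None): finger opening in mm; grasp_force is the grip in N (None keeps the last); returns when the fingers have stopped.
- hold(seconds).
- inverse_kinematics(position, orientation): joint angles nearest the present ones, or None.
- capture(name): name is "scene" or "top" or "wrist"; returns a dict with "img" (400x640x3 uint8, blue, green, red), "intrinsics" (3x3 intrinsics, pixels), "R" (3x3) and "t" (3): a world point X has camera coordinates R X + t. Camera axes: x right, y down, z forward; pixel columns grow to the right and rows downward; lengths in mm; the calibration is good to about 2 mm. The wrist camera is an equidistant fisheye: a pixel r from the principal point sees the ray r / f radians off the axis. A picture is of the moment at which its call begins. There is no depth.
A pose or a line that the arm cannot do raises IKError and nothing moves.
- job_done(): hands the job in; it is judged then, once.
Readings, each from a call of its own:
- get_time(): time.
- get_joints(): joint angles.
- get_qvel(): joint speeds.
- get_joint_torque(): joint torques, N m.
- get_ee_pos(): TCP position.
- get_tcp_rot(): TCP orientation.
- get_ft_force(): force on the tool from outside, world axes, zero at the start.
- get_wrist_torque(): the same for the moment, N m.
- get_gripper_width(): finger opening in mm.
- get_finger_force(): force on a finger pad.
Only numpy, scipy, OpenCV 4.12 (cv2) and the standard library are available. Lean on these libraries where they do the work, as an engineer would, in place of code of your own. Each camera call takes 0.05 s, during which the arm holds its last target. There are 200 camera calls.

## Working session

There is one attempt and no reset: what is moved stays moved. The work goes in short steps, each a Python script; the robot and the scene stay as the last script left them, time stands still between calls to the robot, and variables do not carry over. Pictures are saved under pics/ and viewed, at most 14 in all, crops included, and the job is handed in when it is done.

```bash
ls; mkdir -p pics; python3 - <<'E'
from plant import *
import cv2,numpy as np
for n in("scene","top"):
    c=capture(n);cv2.imwrite(f"pics/{n}0.png",c["img"]);print(n,np.round(c["intrinsics"],1).tolist(),np.round(c["R"],3).tolist(),np.round(c["t"],1))
print(get_time(),grasp_offset if not callable(grasp_offset) else grasp_offset(),get_tcp_rot())
E
```

```text
pics
scene [[435.5, 0.0, 315.6], [0.0, 435.5, 202.9], [0.0, 0.0, 1.0]] [[0.48, 0.877, 0.006], [0.729, -0.394, -0.56], [-0.489, 0.273, -0.829]] [-243.8 -296.6 1445. ]
top [[487.4, 0.0, 307.1], [0.0, 487.4, 207.6], [0.0, 0.0, 1.0]] [[0.021, -1.0, -0.016], [-0.998, -0.02, -0.062], [0.061, 0.017, -0.998]] [  12.   465.9 1183.1]
0.1 18.8 [-1.79924061e+02 -9.51134902e-03  1.99277421e+01]
```

View pics/top0.png

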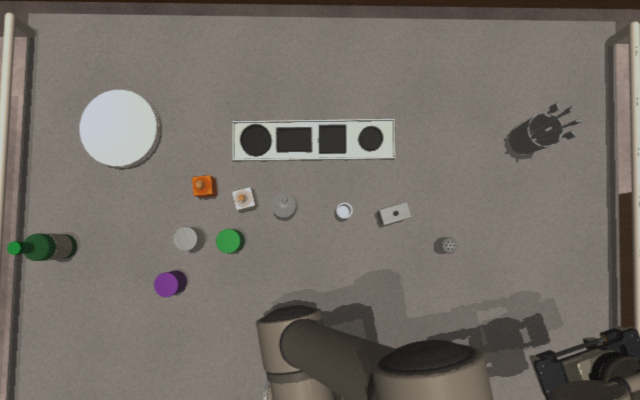

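View pics/scene0.png

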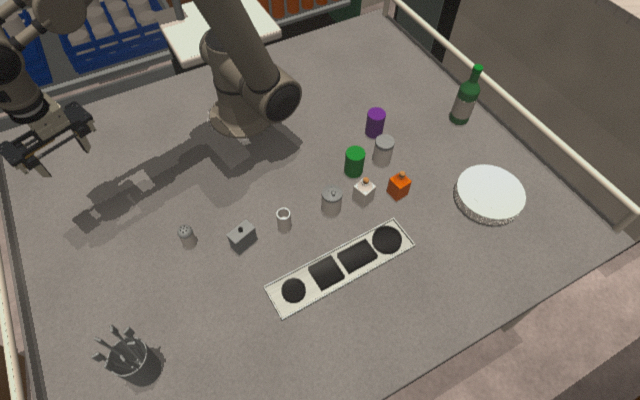

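The top view holds these candidates:

- **Salt shaker:** the holed dome at (447,245). The egg cup, open, is at (344,211).
- **Sugar pourer:** the spouted steel top at (284,206). The jam jar, flat grey, is at (186,239), with a green look-alike at (229,241) and a purple one at (168,284).
- **Vinegar bottle:** the white square at (243,199). The orange look-alike is at (203,186).
- **Toothpick box:** (394,214).
- **Pockets, left to right:** large round at 256, oblong at 294, square at 332, small round at 371, all at row ~139.

I'll check this in one close crop and measure.

```bash
cat > h.py <<'E'
from plant import *
import cv2,numpy as np
def ray(c,uv,z):
    K,R,t=[np.array(c[k],float) for k in("intrinsics","R","t")]
    d=R.T@np.linalg.solve(K,[uv[0],uv[1],1.]);o=-R.T@t
    return o+d*(z-o[2])/d[2]
def proj(c,X):
    p=np.array(c["intrinsics"])@(np.array(c["R"])@X+c["t"]);return p[:2]/p[2]
E
python3 - <<'E'
from h import *
c=capture("top");im=c["img"]
cv2.imwrite("pics/crop1.png",cv2.resize(im[110:300,150:470],None,fx=2.5,fy=2.5,interpolation=cv2.INTER_CUBIC))
# pockets: dark blobs in tray; tray: bright
g=im.max(2)
m=(g<75).astype(np.uint8);m[:,:230]=0;m[:,400:]=0;m[:115]=0;m[165:]=0
for k in cv2.findContours(m,cv2.RETR_EXTERNAL,cv2.CHAIN_APPROX_NONE)[0]:
    if cv2.contourArea(k)<100: continue
    r=cv2.minAreaRect(k);print("pocket",np.round(r[0],1),np.round(r[1],1),r[2],np.round(ray(c,r[0],24),1))
def dist(m,uv): return m
bg=cv2.medianBlur(im,5)
for n,uv,h in(("salt",(447,245),70),("pourer",(284,206),72),("vin",(243,199),66),("box",(394,214),70),("egg",(344,211),70),("jam",(186,239),86),("green",(229,241),86),("orange",(203,186),66)):
    print(n,np.round(ray(c,uv,h),1), im[uv[1],uv[0]],im[uv[1]+28,uv[0]])
E
```

```text
pocket [294.  139.5] [23. 34.] 90.0 [632.   56.8  24. ]
pocket [370.2 138.2] [21.9 24. ] 45.0 [ 638.4 -130.3   24. ]
pocket [332.  138.5] [27. 26.] 90.0 [636.1 -36.5  24. ]
pocket [255.5 140. ] [30. 29.] 90.0 [629.1 151.7  24. ]
salt [ 381.5 -306.1   70. ] [106 110 113] [112 120 127]
pourer [464.6  74.5  72. ] [137 145 146] [112 118 126]
vin [479.6 172.   66. ] [ 71 112 155] [110 116 122]
box [ 451.1 -182.8   70. ] [56 58 60] [109 116 121]
egg [455.8 -66.1  70. ] [206 197 193] [113 121 128]
jam [382.9 298.3  86. ] [143 150 152] [116 123 130]
green [380.4 198.6  86. ] [ 70 142  57] [112 119 125]
orange [508.7 267.7  66. ] [ 29  60 106] [114 121 129]
```

View pics/crop1.png

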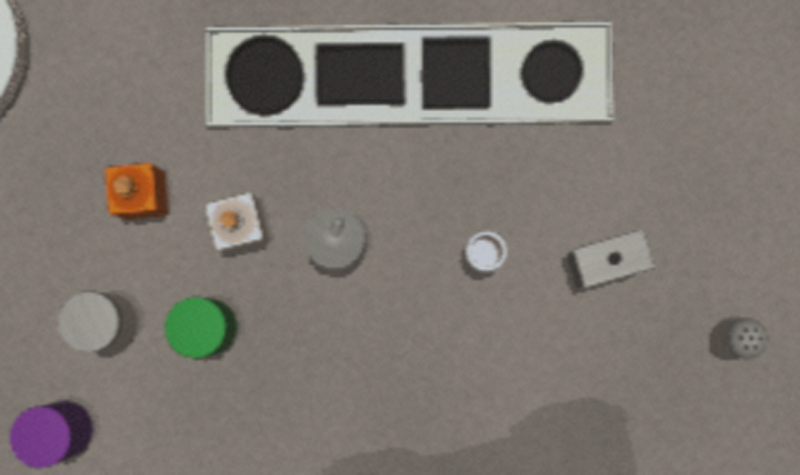

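The crop confirms the choices: holed dome at crop (748,338), spouted cone (336,240), white square with cork (236,222), oblong with knob (612,261). The egg cup at (486,251) is open and the jam jar at (90,321) is flat. Next is a cross-check in the scene view, then a wrist look over the salt shaker.

```bash
cat >> h.py <<'E'
def full(p): return (150+(p[0]+.5)/2.5-.5,110+(p[1]+.5)/2.5-.5)
E
python3 - <<'E'
from h import *
c=capture("top");s=capture("scene")
for n,uv,h in(("salt",(748,338),69),("pourer",(336,241),72),("vin",(236,222),66),("box",(612,261),70)):
    X=ray(c,full(uv),h);print(n,np.round(X,1),"scene",np.round(proj(s,X),1))
for n,a,b,h in(("vinA",(207,205),(252,193),66),("vinB",(220,252),(264,238),66),("boxA",(583,290),(653,268),70),("boxB",(570,258),(643,231),70)):
    d=(ray(c,full(b),h)-ray(c,full(a),h));print(n,np.round(d,1),np.degrees(np.arctan2(d[1],d[0])))
P=np.array([[638.4,-130.3],[636.1,-36.5],[632,56.8],[629.1,151.7]])
d=P[3]-P[0];print("row yaw",np.degrees(np.arctan2(-d[0],d[1])))
cv2.imwrite("pics/sc.png",cv2.resize(s["img"][120:320,160:440],None,fx=2.8,fy=2.8,interpolation=cv2.INTER_CUBIC))
reach([381,-309,190],[180,0,0]);print(get_time(),get_joints())
w=capture("wrist");cv2.imwrite("pics/w0.png",w["img"]);print(w["intrinsics"],w["t"],w["R"])
E
```

```text
salt [ 381.8 -310.8   69. ] scene [185.7 228.5]
pourer [464.4  74.2  72. ] scene [332.  192.7]
vin [480.9 169.5  66. ] scene [364.9 184.9]
box [ 450.8 -183.9   70. ] scene [242.1 228.4]
vinA [ 12.2 -42.3   0. ] -73.91534285652034
vinB [ 14.  -41.2   0. ] -71.18522194213008
boxA [ 21.8 -64.9   0. ] -71.41061900151115
boxB [ 26.6 -67.8   0. ] -68.56158415894825
row yaw 1.8888570920177477
1.3167 [-4.80606871e+01  1.79937058e+01  9.58687807e+01 -2.30141864e-02
  6.61055643e+01  4.19355242e+01]
[[309.70691629   0.         322.36207906]
 [  0.         309.70691629 200.15335426]
 [  0.           0.           1.        ]] [-310.47649054  339.16607504  464.51183915] [[ 2.98002671e-04 -9.99999516e-01  9.37861986e-04]
 [-9.58324922e-01 -1.76545199e-05  2.85680493e-01]
 [-2.85680338e-01 -9.83910065e-04 -9.58324463e-01]]
```

View pics/sc.png

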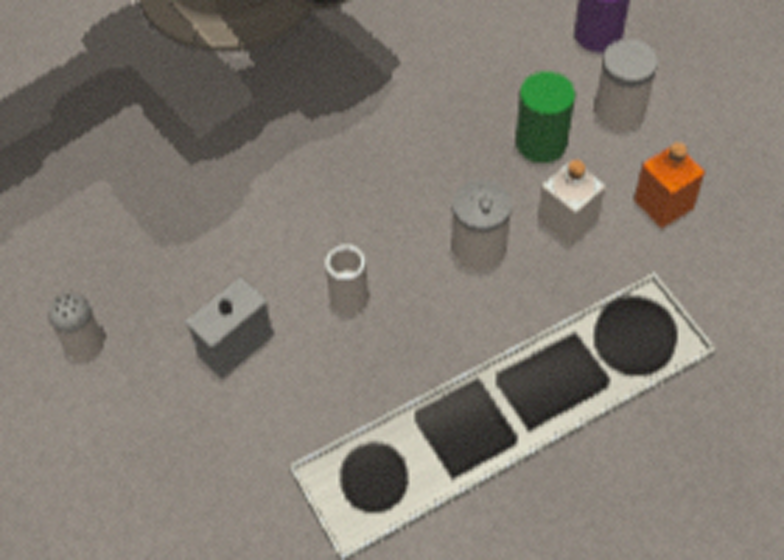

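View pics/w0.png

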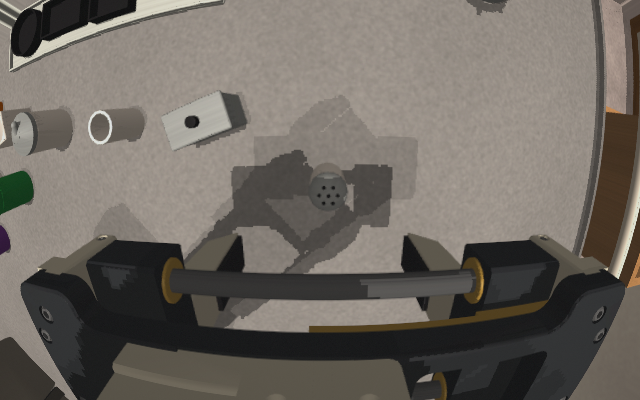

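The scene projections agree with the top measurements to within about 3 px. The wrist view shows the shaker dome at (328,190). I'll compute that position, grasp, and look again once it's lifted.

```bash
cat >> h.py <<'E'
G=18.8;ROW=91.9
POCK=dict(salt=(638.4,-130.3),vin=(635.3,-36.4),box=(632.2,57.6),pourer=(629.1,151.7))
def wray(w,uv,z):
    K,R,t=[np.array(w[k],float) for k in("intrinsics","R","t")]
    p=np.array([uv[0]-K[0,2],uv[1]-K[1,2]])/K[0,0];r=np.hypot(*p)
    d=R.T@np.array([*(p/r*np.sin(r)),np.cos(r)]);o=-R.T@t
    return o+d*(z-o[2])/d[2]
def pick(xy,h,yaw,width):
    x,y=xy
    reach([x,y,h-G+85],[180,0,yaw]);line_to([x,y,h-G],vel=100)
    command_gripper(width-12,grasp_force=25)
    print("grip width",get_gripper_width(),"force",get_finger_force(),"t",get_time())
    line_to([x,y,h-G+100],vel=120);hold(.2);print("after lift",get_gripper_width(),get_ft_force())
def place(xy,h,width,yaw=ROW):
    x,y=xy
    reach([x,y,h-G+100],[180,0,yaw]);line_to([x,y,h-G+18],vel=100);hold(.2)
    hit=line_to([x,y,h-G+4],vel=15,force_limit=3)
    z=get_ee_pos()[2]-(h-G);print("contact",hit,"base z",z)
    command_gripper(width+16);hold(.2)
    line_to([x,y,h-G+110],vel=100);print("t",get_time())
E
python3 - <<'E'
from h import *
w=capture("wrist");X=wray(w,(328,190),72);print(X)
if np.hypot(X[0]-381.8,X[1]+310.8)<8:
    pick(((X[0]+381.8)/2,(X[1]-310.8)/2),45,ROW,38)
    cv2.imwrite("pics/w1.png",capture("wrist")["img"])
E
```

```text
[ 384.98135657 -315.79199486   72.        ]
grip width 37.35537482785992 force 24.99982246721629 t 4.7333
after lift 37.27416000588857 [-0.01391061  0.17107071 -1.09223714]
```

View pics/w1.png

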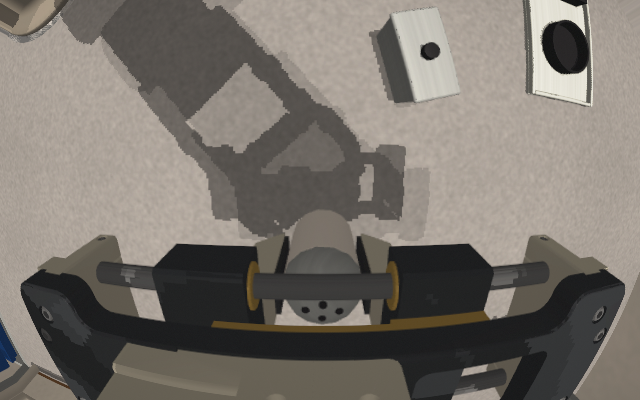

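The shaker (323,290) is held upright between the pads. Placing it, then taking a look.

```bash
python3 - <<'E'
from h import *
place(POCK["salt"],45,38)
reach([560,-60,230],[180,0,ROW])
t=capture("top")["img"];s=capture("scene")["img"]
f=lambda a:cv2.resize(a,(400,400),interpolation=cv2.INTER_CUBIC)
cv2.imwrite("pics/p1.png",np.hstack([f(t[95:195,330:430]),f(s[240:340,250:350])]))
cv2.imwrite("pics/w2.png",capture("wrist")["img"])
E
```

```text
contact True base z 6.991534647996179
t 10.9583
```

View pics/p1.png

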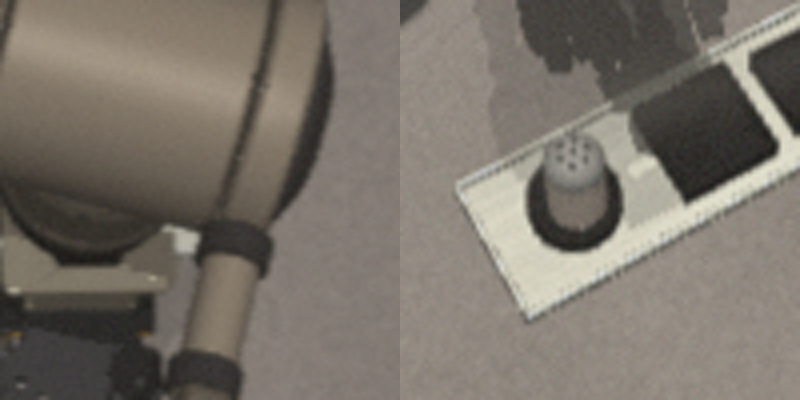

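The shaker stands upright in the small pocket, centred in the right panel, and the contact height of 7.0 mm matches the pocket floor. The pourer is next.

```bash
python3 - <<'E'
from h import *
pick((464.4,74.2),58,ROW,56)
assert 54<get_gripper_width()<58.5
place(POCK["pourer"],58,56)
E
```

```text
grip width 56.04032235397037 force 25.00850516371429 t 13.7417
after lift 55.9936863368725 [ 0.80852694  0.20046824 -2.69543751]
contact True base z 9.874612067248975
t 19.3333
```

```bash
python3 - <<'E'
from h import *
reach([480,100,240],[180,0,ROW])
t=capture("top")["img"];s=capture("scene")["img"];w=capture("wrist")["img"]
f=lambda a:cv2.resize(a,(400,400),interpolation=cv2.INTER_CUBIC)
cv2.imwrite("pics/p2.png",np.hstack([f(w[0:260,190:450]),f(s[180:280,340:440])]))
E
```

```text
(no output)
```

View pics/p2.png

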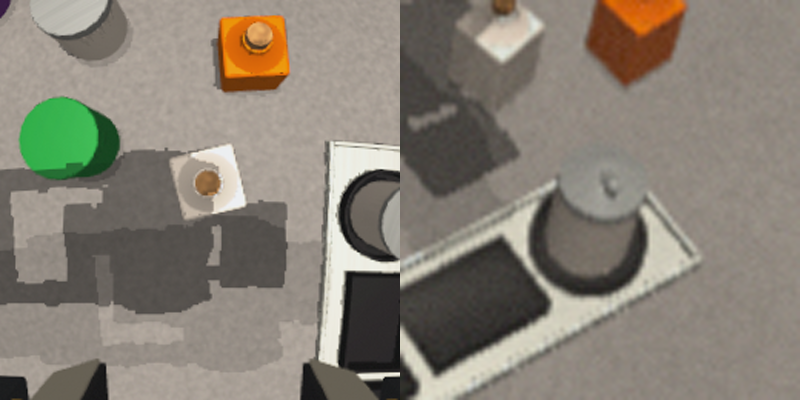

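The pourer stands upright and centred in the large pocket (right panel, ~(590,230)). Its contact stop came 3 mm early, so I'll make the next descents re-check. Vinegar bottle next.

```bash
python3 - <<'E'
s=open("h.py").read()
s=s.replace("""    hit=line_to([x,y,h-G+4],vel=15,force_limit=3)
    z=get_ee_pos()[2]-(h-G);print("contact",hit,"base z",z)
""","""    z=99
    for k in range(6):
        hit=line_to([x,y,h-G+5],vel=12,force_limit=4);z0,z=z,get_ee_pos()[2]-(h-G)
        print("contact",hit,"base z",z,get_ft_force())
        if z<7.4 or z0-z<.3: break
        hold(.2)
""");open("h.py","w").write(s)
E
python3 - <<'E'
from h import *
pick((480.9,169.5),53,107,46)
assert 44<get_gripper_width()<48.5
place(POCK["vin"],53,46)
E
```

```text
grip width 46.27360275715863 force 24.871887266635895 t 22.3917
after lift 45.85275775527112 [ 0.73127566  0.38064869 -2.53529394]
contact True base z 7.246263556390723 [-0.60083823 -0.00587199  5.83138579]
t 28.4917
```

```bash
python3 - <<'E'
from h import *
pick((450.8,-183.9),45,110,36)
assert 34<get_gripper_width()<38.5
place(POCK["box"],45,36)
reach([400,-250,240],[180,0,ROW])
t=capture("top");s=capture("scene")["img"]
cv2.imwrite("pics/end_t.png",cv2.resize(t["img"][105:305,150:470],None,fx=2.5,fy=2.5,interpolation=cv2.INTER_CUBIC))
cv2.imwrite("pics/end_s.png",cv2.resize(s[120:320,160:440],None,fx=2.8,fy=2.8,interpolation=cv2.INTER_CUBIC))
E
```

```text
grip width 37.88640573800258 force 24.68840718269348 t 30.9583
after lift 37.729365514391326 [ 0.90907272  0.12441706 -2.8016341 ]
contact True base z 7.2613889798519615 [0.46294848 2.45500737 5.38088254]
t 37.1833
```

View pics/end_s.png

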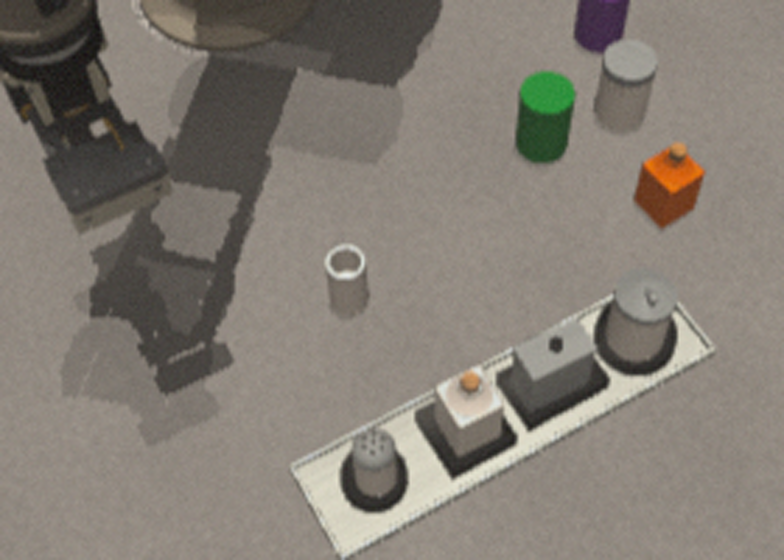

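View pics/end_t.png

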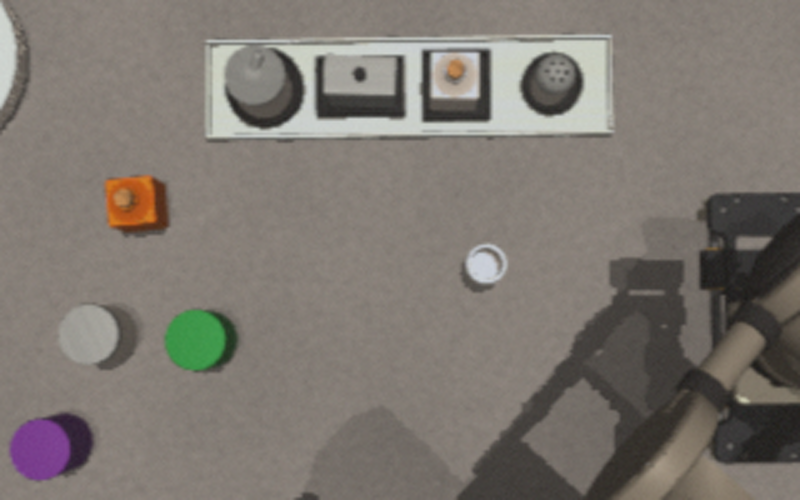

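Both views show all four pieces upright in their pockets: salt (375,465), vinegar (468,415), box (553,365) and pourer (640,320) in the scene crop. The egg cup (345,280), jam jar (627,85) and coloured look-alikes haven't moved. The arm is clear, so I'm handing in.

```bash
python3 -c "
from plant import *
print(get_time(),job_done())"
```

```text
the job is handed in; nothing more can be done
38.7667 None
```

The job is handed in at 38.8 s: all four pieces stand upright in their own pockets and the look-alikes are untouched, though the sugar pourer was released about 3 mm above its expected floor height, so it may have dropped slightly.

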